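# Roll the pipe offcut onto the tape line

## Robot

A 6-joint arm with a two-finger parallel gripper is mounted at the origin on the work surface. World frame = base frame: x ahead of the robot, y to its left, z up, the work surface at z = 0. Lengths are in mm, angles in rad, forces in N, time in s.
With the tool pointing down it reaches from about 275 to 825 mm from the base axis. Payload 5.2 kg.
Tool frame: the origin (TCP) lies at the very end of the fingers, on their centre line; the grasp point (between the pads) lies 19 mm behind it; z points along the fingers, y is the direction in which the jaws open and shut (so a half turn about z gives the same grasp; the last joint's range is limited). The gripper opens to 93 mm and grips with 3 to 60 N. Pads are 15 mm wide; open, the fingers measure 128 mm over their backs; the gripper's body (75 mm by 188 mm) begins 65 mm behind the grasp point.
Start: joints at [1.119, 0.259, 1.535, -0, 1.348, -0.203], TCP at [135.41, 533.075, 218.653] pointing down, gripper open.
Joint ranges: [-3.14, 3.14], [-0.91, 2.08], [0.19, 2.58], [-1.22, 4.36], [0.22, 2.71], [-3.12, 3.12]. Speed limits (rad/s): [2.57, 2.57, 3.14, 3.14, 3.14, 3.14].

## Interface

Orientations are given as [roll, pitch, yaw] about the fixed x, y, z axes, in that order (R = Rz(yaw) Ry(pitch) Rx(roll)).
In Python, from bench import robot gives the robot as it stands. The module is installed in compiled form; this text tells all that it offers. Calls block until the motion is done:
- robot.move_ptp(position, orientation): joint-space move of the TCP to a pose.
- robot.move_linear(position, ori=None, speed=150, f_stop=None): straight line of the TCP; ori=None keeps the orientation; speed is the mean speed in mm/s. With f_stop (N) it stops when the force on the tool has changed by that much, and returns True; else False.
- robot.move_j(angles): joint-space move.
- robot.move_gripper(opening): opening from 0.0 (shut) to 1.0 (fully open); the grip force is fixed at half the most; returns when the fingers have stopped.
- robot.sleep(seconds).
- robot.inverse_kinematics(position, orientation): joint angles nearest the present ones, or None.
- robot.get_image(name): name is "scene" or "side" or "wrist"; returns a dict with "img" (480x640x3 uint8, blue, green, red), "fovy" (degrees; the focal length in pixels is half the picture's height over the tangent of half this angle, whatever the lens; pixels are square), "cx", "cy" (the principal point, pixels), "eye" and "orientation" of the camera in the world. Camera axes: x right, y down, z forward; pixel columns grow to the right and rows downward; lengths in mm; the calibration is good to about 2 mm. A picture is of the moment at which its call begins. There is no depth.
A pose or a line that the arm cannot do raises robot.MotionError and nothing moves.
- robot.hand_in(): hands the job in, once; it reports no verdict.
Readings, each from a call of its own:
- robot.current_t(): time.
- robot.current_qpos(): joint angles.
- robot.current_joint_vel(): joint speeds.
- robot.current_joint_efforts(): joint torques, N m.
- robot.current_tcp_pos(): TCP position.
- robot.current_eef_rot(): TCP orientation.
- robot.current_contact_force(): force on the tool from outside, world axes, zero at the start.
- robot.current_ft_torque(): the same for the moment, N m.
- robot.current_gripper_width(): opening from 0.0 (shut) to 1.0 (fully open).
Only numpy, scipy, OpenCV 4.12 (cv2) and the standard library are available. Lean on these libraries where they do the work, as an engineer would, in place of code of your own. Each camera call takes 0.05 s, during which the arm holds its last target. There are 200 camera calls.

## Task

Roll the green pipe offcut across the shelf by pushing on its top with your fingertips until it comes to rest lying along the yellow tape, centred on the tape's width, and leave it there. Only roll it from the top: do not shove it from the side, grip it or lift it, and leave the jar, the chrome knob, the red handle, the hex key and the drawers alone.

Things in the scene. Friction and masses are not known exactly. Their poses are not given: they have to be found in the camera images.
- pipe: Green plastic pipe lying on the shelf: cylinder 63 mm in diameter, 150 mm long, red lines along it, 0.18 to 0.30 kg. Origin at its centre, 31.5 mm above the shelf; y axis along the pipe; at the start z is up and x level, and both turn as it rolls. Friction on the shelf 0.5 to 0.7; let go at 0.1 m/s it coasts about 12 mm, and it stays where it is left.
- tape: Yellow tape stuck flat on the shelf, 38 mm wide (its x axis), 260 mm long (its y axis), 1 mm thick, no obstacle (the pipe does not feel it). Origin at its centre, z up. It lies roughly parallel to the pipe, 90 to 160 mm from it, on the robot's side or on the far side; the pipe starts at most 30 mm off its middle lengthwise.
- jar: Small glass jar with an aluminium lid, 60 mm in diameter, 75 mm tall, standing; origin at the centre of its underside. Leave alone.
- diverter: Chrome diverter knob, about 54 mm in diameter, 48 mm tall, standing; origin at the centre of its underside. Leave alone.
- valve_handle: Red plastic valve handle lying flat: a 26 mm hub, 16 mm tall, at its origin (underside) and a 10 mm thick lever reaching 102 mm along its x axis. Leave alone.
- hex_key: Steel hex key lying flat, 8 mm thick, long leg 90 mm along its x axis, short leg 30 mm along y; origin at the middle of the long leg, underside. Leave alone.
- drawers_drawer0_handle (a point): Handle of the upper of two smoky plastic drawers in a cabinet 220 mm deep, 260 mm wide, 170 mm tall, standing on the robot's left with its drawers opening to the right (-y); the upper drawer stands slightly open. Leave alone.
Mind the look-alikes: they are no part of the job. What is meant by the pipe is not blue or white, and is the smaller of those in its own colour.

How it is judged (in metres and radians):
On the way:
1. the pipe has rolled over by well more than a quarter turn (115 degrees) (angle between pipe's own z axis and vertical above 2 rad), for 0.05 s.
At the end, for the whole second after the job is handed in: The pipe lies still on the shelf along the tape: its centre within 15 mm of the tape's centre line and within 60 mm of the tape's middle lengthwise, its axis within 0.25 rad of the tape's (x of pipe in the frame of tape between -0.015 and 0.015 m and y of pipe in the frame of tape between -0.06 and 0.06 m and angle between the y axis of pipe and the y axis of tape, either way round below 0.25 rad and height (world z) of pipe below 0.036 m and linear speed of pipe below 0.01 m/s and angular speed of pipe below 0.3 rad/s); the robot touches nothing.
It fails at once if the pipe is lifted or tipped off the shelf (height (world z) of pipe above 0.045 m or angle between pipe's own y axis and vertical below 1.3 rad).
It fails at once if the pipe is pushed from the side or gripped: the fingers touch it with the grasp point less than 60 mm above the shelf (tips less than about 41 mm, where the pipe's top is at 63 mm) (contact force between the fingers and pipe above 0.5 N and height (world z) of the grasp point below 0.06 m).
It fails at once if a bystander or the drawer is moved by more than 15 mm (distance of any of jar, diverter, valve_handle, hex_key, drawers_drawer0_handle from where it was at the start of the episode above 0.015 m).
It also fails if it takes over 51 s, if anything falls off the work surface, if the arm or the gripper's body presses on something with over 40 N, if the wrist force passes 120 N, or if a joint passes its speed limit or range.

## Working session

There is one attempt and no reset: what is moved stays moved. The work goes in short steps, each a Python script; the robot and the scene stay as the last script left them, time stands still between calls to the robot, and variables do not carry over. Pictures are saved under pics/ and viewed, about 8 in all and at most 12, crops included, and the job is handed in when it is done.

```bash
mkdir -p pics
cat > h.py <<'E'
import numpy as np, cv2
from scipy.spatial.transform import Rotation as R
from bench import robot
def ray(c,u,v):
    f=240/np.tan(np.radians(c["fovy"])/2)
    d=np.array([(u-c["cx"])/f,(v-c["cy"])/f,1.])
    o=np.array(c["orientation"],float)
    M=o if o.shape==(3,3) else R.from_euler('xyz',o).as_matrix()
    return np.array(c["eye"],float),M@d
def onz(c,u,v,z):
    e,d=ray(c,u,v); return e+d*(z-e[2])/d[2]
def shot(n,name):
    c=robot.get_image(n); cv2.imwrite(f"pics/{name}.png",c["img"]); return c
E
python3 - <<'E'
from h import *
for n in("scene","side","wrist"):
    c=shot(n,n+"0"); print(n,c["fovy"],c["cx"],c["cy"],c["eye"],c["orientation"])
print(robot.current_t(),robot.current_eef_rot())
E
```

```text
scene 49.91202736362237 323.9411437859978 247.18633507461843 [1015.87160957 -441.41287161 1055.27257035] [-2.50540245 -0.00900266  0.84102791]
side 57.5573246996986 315.78717546301334 232.7512349339968 [428.81146802 770.17470492 977.08540581] [-2.46818823  0.00900852 -3.05955936]
wrist 59.736275345903316 326.5636301671066 235.5861684809073 [ 64.06864541 550.74860861 383.31540942] [2.87681092e+00 1.77053401e-03 1.32158176e+00]
0.15 [-3.14023891e+00 -2.60081273e-04  2.89278054e+00]
```

View pics/scene0.png

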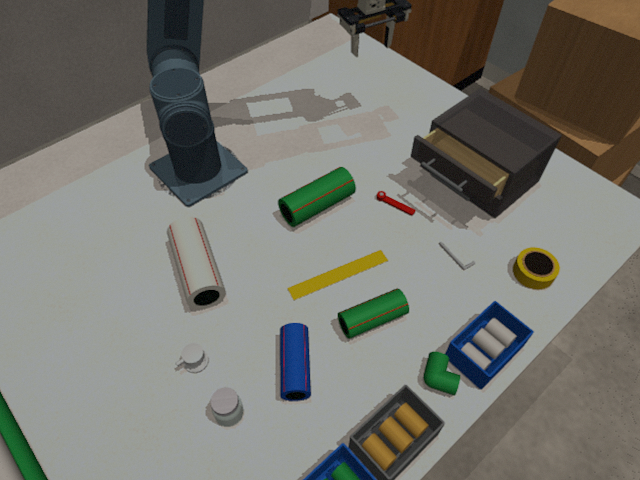

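View pics/side0.png

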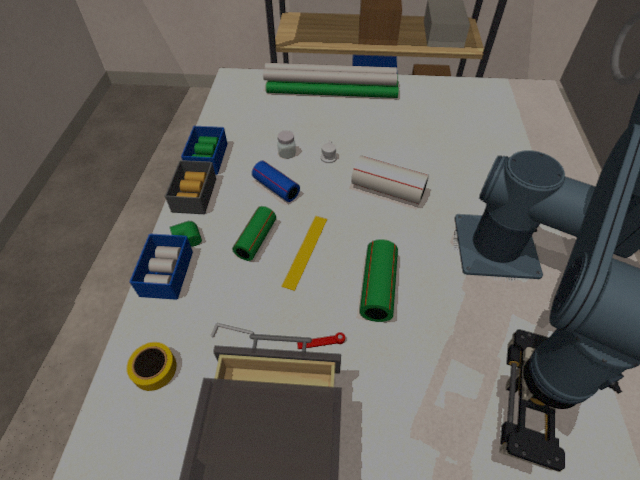

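Green candidates: the pipe at scene (317,196) / side (380,280), which looks larger, and the one at scene (373,313) / side (255,233), which looks smaller. The long green tube and the elbow don't fit the description. I'll measure both pipes and confirm with a crop.

```bash
cat >> h.py <<'E'
def comp(c,lo,hi,seed):
    """hull of the colour blob nearest to a seed pixel"""
    m=cv2.inRange(cv2.cvtColor(c["img"],cv2.COLOR_BGR2HSV),lo,hi)
    m=cv2.morphologyEx(m,cv2.MORPH_CLOSE,np.ones((5,5)))
    cs=[k for k in cv2.findContours(m,cv2.RETR_EXTERNAL,cv2.CHAIN_APPROX_NONE)[0] if cv2.contourArea(k)>300]
    k=max(cs,key=lambda k:cv2.pointPolygonTest(k,seed,True))
    return cv2.convexHull(k)
G=((45,90,25),(80,255,255)); Y=((22,120,80),(35,255,255))
def flat(c,h,z):
    """cast hull onto plane z, min area rect: centre, sizes, yaw of long axis"""
    p=np.array([onz(c,u,v,z)[:2] for u,v in h.reshape(-1,2)],np.float32)
    (x,y),(a,b),t=cv2.minAreaRect(p)
    if a<b: a,b,t=b,a,t+90
    t=(t+90)%180-90
    return np.round([x,y,a,b],1),round(np.radians(t if t>0 else t+180),3)
E
python3 - <<'E'
from h import *
seeds=dict(scene=((317,196),(373,313),(338,275)),side=((380,280),(255,233),(306,252)))
crops=[]
for n in("scene","side"):
    c=robot.get_image(n); s=seeds[n]
    for i,(rng,z) in enumerate(((G,43),(G,31.5),(Y,1))):
        h=comp(c,*rng,s[i]); print(n,i,flat(c,h,z),cv2.boundingRect(h))
    x,y=s[1]; crops.append(cv2.resize(c["img"][y-90:y+90,x-90:x+90],(400,400)))
cv2.imwrite("pics/crop.png",np.hstack(crops))
E
```

```text
scene 0 (array([326.8, 166. , 234.2,  97.8]), np.float64(1.48)) (279, 167, 76, 60)
scene 1 (array([669.4,  32.6, 169.5,  65.9]), np.float64(1.284)) (338, 289, 71, 49)
scene 2 (array([525. ,  57.6, 258.7,  36.6]), np.float64(1.303)) (288, 250, 100, 50)
side 0 (array([326.1, 160.1, 244.8,  78.6]), np.float64(1.48)) (360, 240, 38, 82)
side 1 (array([667.5,  27.8, 188.5,  65.7]), np.float64(1.288)) (233, 207, 43, 54)
side 2 (array([525.2,  59.4, 258.4,  37.6]), np.float64(1.301)) (282, 216, 45, 75)
```

View pics/crop.png

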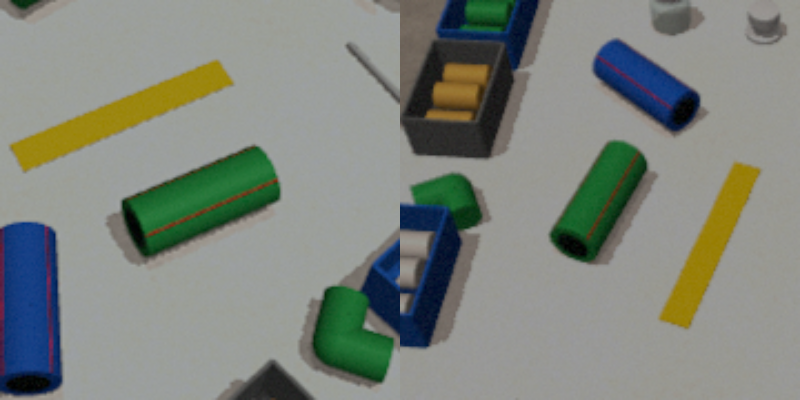

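The crop confirms it. The green pipe at scene (373,313), about 150×63 mm, is the smaller of the two; the other casts to about 200 mm or more. The pipe is at about (668,30) with yaw 1.287, and the tape at (525,58.5) with yaw 1.302, so it has to roll about 146 mm towards the robot. I'll shut the fingers, line the jaw axis up with the roll direction, and do a first short stroke.

```bash
cat >> h.py <<'E'
TAPE=np.array([525.1,58.5]); YAW=1.302
N=np.array([-np.sin(YAW),np.cos(YAW)]); A=np.array([np.cos(YAW),np.sin(YAW)])
def ori(): 
    return [np.pi,0,np.load("yaw.npy").item()]
def stroke(p,half,speed=90):
    """p: pipe centre xy; tip rolls from half behind crown to half ahead; pipe moves by half"""
    s=p-half*N; e=p+3*half*N-2*half*N+half*N*0
    e=s+2*half*N   # pipe advances half, tip ends level half/2.. of crown
    s=p-half/2*N; e=s+2*half*N
    robot.move_linear([*s,72],ori(),speed=150)
    hit=robot.move_linear([*s,58],speed=20,f_stop=5)
    z=robot.current_tcp_pos()[2]; f=robot.current_contact_force()
    print("hit",hit,"z",round(z,1),"f",np.round(f,1))
    if not hit: robot.move_linear([*s,90]); raise SystemExit("no contact")
    robot.move_linear([*e,z-0.5],speed=speed)
    print("end f",np.round(robot.current_contact_force(),1),np.round(robot.current_tcp_pos(),1))
    robot.move_linear([*e,75],speed=80)
    print("t",robot.current_t())
    return p+half*N
E
sed -i '/s=p-half\*N; e=p+3/d;/e=s+2\*half\*N   #/d' h.py
python3 - <<'E'
from h import *
p=np.array([668.5,30.2]); q0=np.array(robot.current_qpos())
best=min((y for y in(YAW,YAW-np.pi) if robot.inverse_kinematics([*p,250],[np.pi,0,y]) is not None),
  key=lambda y:abs(robot.inverse_kinematics([*p,250],[np.pi,0,y])[5]))
np.save("yaw.npy",best); print("yaw",best)
pos=np.array(robot.current_tcp_pos()); robot.move_linear([*pos[:2],290],speed=150)
robot.move_gripper(0.0)
robot.move_ptp([*(p-12*N),200],ori()); print(robot.current_t(),robot.current_qpos())
c=shot("wrist","w1")
robot.move_linear([*(p-12*N),100],speed=150)
print(stroke(p,20))
shot("scene","s1"); shot("side","d1")
E
python3 -c "
import cv2,numpy as np
a=[cv2.imread(f'pics/{n}.png') for n in('s1','d1','w1')]
cv2.imwrite('pics/m1.png',np.hstack([a[0][200:400,240:480],a[1][130:330,180:420],cv2.resize(a[2],(267,200))]))"
```

```text
yaw 1.302
4.975 [-1.22175433e-01  5.05695695e-01  1.21237127e+00  3.08775156e-04
  1.42323476e+00  1.44912141e-01]
hit True z 62.9 f [ 0.8 -0.6  4.9]
end f [0.6 1.8 2.1] [640.1  38.4  62.6]
t 7.6
[649.21817489  35.51142357]
```

View pics/m1.png

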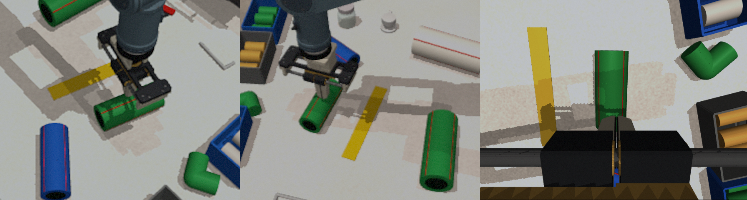

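The first stroke made contact at z = 62.9, right on the crown. Next I'll check how far the pipe moved with the wrist camera, which sees the pipe and tape once the hand is lifted.

```bash
cat >> h.py <<'E'
def look(p,name):
    """lift above pipe, wrist view; pipe's signed distance along N to tape line, pipe yaw"""
    robot.move_linear([*(p-12*N),190],speed=200)
    c=shot("wrist",name); out=[]
    for rng,z,t in((G,31.5,p+50*A),(Y,1,TAPE+60*A)):
        e=np.array(c["eye"]); f=240/np.tan(np.radians(c["fovy"])/2)
        o=np.array(c["orientation"]); M=o if o.shape==(3,3) else R.from_euler('xyz',o).as_matrix()
        v=M.T@(np.array([*t,z])-e); uv=(float(c["cx"]+f*v[0]/v[2]),float(c["cy"]+f*v[1]/v[2]))
        h=comp(c,*rng,uv); r,y=flat(c,h,z); out.append((r[:2]-TAPE)@N)
        print(name,"seed",np.round(uv),"rect",r,"yaw",y,"perp",round(out[-1],1),"along",round((r[:2]-TAPE)@A,1),cv2.boundingRect(h))
    print("t",robot.current_t()); return out
E
python3 - <<'E'
from h import *
c=look(np.array([649.2,35.5]),"w2")
E
```

```text
w2 seed [314. 152.] rect [647.5  28.4 164.2  62.5] yaw 1.284 perp -126.0 along 3.5 (274, 118, 84, 203)
w2 seed [164. 151.] rect [528.4  67.9 237.3  38.2] yaw 1.304 perp -0.7 along 9.9 (132, 62, 70, 273)
t 8.4833
```

View pics/w2.png

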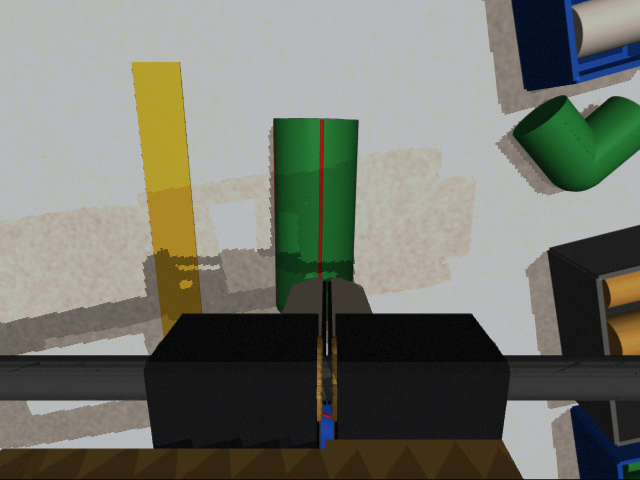

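The wrist picture shows the pipe at columns 274–358 and the tape at columns 132–202. The pipe is now 126 mm from the tape line, so it rolled exactly the 20 mm intended. The closed fingertips look about 35 mm long along the roll direction. Continuing with longer strokes and a look partway.

Run:
```python
from h import *
p=TAPE-126*N+8*A
for k in range(3): p=stroke(p,24)
d=look(p,"w3"); print("expected",(p-TAPE)@N)
if abs(d[0]-(p-TAPE)@N)<8:
    p=TAPE+d[0]*N+8*A; r=-d[0]
    for k in range(2): p=stroke(p,r/2 if r/2<28 else 26)
    look(p,"w4")
```

```text
hit True z 62.5 f [ 0.3 -0.1  3.5]
end f [0.1 1.6 2.9] [614.6  42.4  62.1]
t 10.95
hit True z 62.6 f [ 0.8 -0.1  4.3]
end f [-0.1  1.9  0.8] [591.3  48.7  62.1]
t 12.7583
hit True z 62.6 f [0.5 0.7 3.6]
end f [-0.1  1.7  1.5] [568.1  55.   62.1]
t 14.5667
w3 seed [314. 152.] rect [578.8  49.1 164.1  62.5] yaw 1.283 perp -54.3 along 5.2 (275, 112, 84, 204)
w3 seed [250. 147.] rect [530.8  77.4 217.6  38.2] yaw 1.304 perp -0.5 along 19.7 (223, 58, 57, 255)
t 15.35
expected -54.000000000000135
hit True z 62.1 f [-0.1 -1.   3.6]
end f [-0.9  1.2  3.5] [540.9  62.5  61.7]
t 17.8917
hit True z 62.2 f [0.5 0.2 3.9]
end f [-0.7  0.6  2.1] [514.6  69.7  61.7]
t 19.825
w4 seed [314. 152.] rect [526.8  64.4 164.2  62.7] yaw 1.284 perp -0.1 along 6.1 (274, 111, 84, 204)
w4 seed [315. 147.] rect [554.  163.5  39.1  37.6] yaw 1.302 perp 0.0 along 108.9 (291, 58, 48, 53)
t 20.6167
```

The pipe reads −0.1 mm from the tape line, with a yaw error of 0.02 rad. I'll pull the arm clear and check with the fixed cameras.

Run:
```python
from h import *
x=robot.current_tcp_pos(); robot.move_linear([x[0],x[1],300],speed=200)
robot.move_ptp([250,-330,330],ori())
I=[]
for n,s in(("scene",(335,270)),("side",(306,252))):
    c=shot(n,n+"9"); h=comp(c,*G,s); r,y=flat(c,h,31.5)
    print(n,r,y,"perp",(r[:2]-TAPE)@N,"along",(r[:2]-TAPE)@A,cv2.boundingRect(h)); I.append(cv2.resize(c["img"],(400,300)))
cv2.imwrite("pics/fin.png",np.hstack(I)); print(robot.current_t())
```

```text
scene [529.   74.3 168.5  69.8] 1.286 perp 0.43606872410011643 along 16.26836943482233 (311, 243, 66, 45)
side [527.6  69.3 188.4  62.4] 1.289 perp 0.45794058923787206 along 11.076113506854668 (283, 220, 41, 57)
23.1917
```

View pics/fin.png

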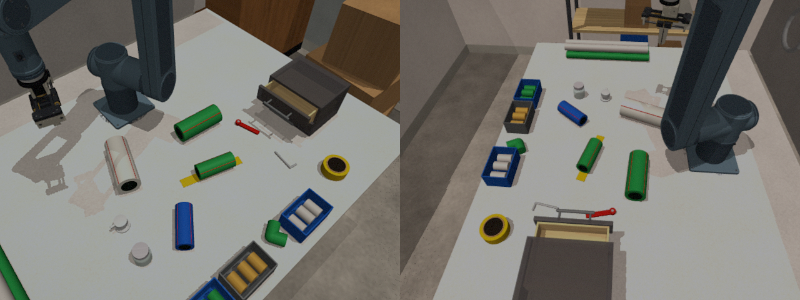

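The pipe lies on the tape, at about (215,165) in the left half of the picture and (590,153) in the right half. Tape shows at both ends, the arm is clear, and the other things look where they were.

```bash
python3 -c "
from bench import robot
robot.hand_in()"
```

```text
the job is handed in; nothing more can be done
```

The smaller green pipe now lies along the yellow tape, and I handed the job in shortly after 23 s on the robot's clock (limit 51 s). I rolled it about 146 mm towards the robot in six strokes of the shut fingertips on its crown. Contact was at a TCP height of about 62–63 mm with roughly 4–5 N of downward force.

| Final check | Measured | Limit |
|---|---|---|
| Offset from the tape's centre line | about 0.5 mm in both fixed cameras, −0.1 mm in the wrist camera | 15 mm |
| Offset from the tape's middle, lengthwise | 11 mm (side) and 16 mm (scene) | 60 mm |
| Angle to the tape | about 0.015 rad | 0.25 rad |

- **Roll:** from the distance covered, the pipe turned about 4.6 rad without noticeable slip, well past the 2 rad needed. I did not measure the rotation directly.
- **Disagreement between cameras:** the two lengthwise readings differ by about 5 mm, because the visible pipe end skews the outline differently in each view.
- **Other objects:** in the last pictures the arm was clear and the jar, knob, handle, hex key and drawers looked unmoved. I judged that by eye only.

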